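# Put the pen machine away in its lidded case

### The arm

A 6-joint arm with a two-finger parallel gripper is mounted at the origin on the work surface; the furniture and walls round the work are solid. World frame = base frame: x ahead of the robot, y to its left, z up, the work surface at z = 0. Lengths are in m, angles in rad, forces in N, time in s.
With the tool pointing down it reaches from about 0.25 to 0.775 m from the base axis. Payload 4 kg.
Tool frame: the origin (TCP) lies at the very end of the fingers, on their centre line; the grasp point (between the pads) lies 19 mm behind it; z points along the fingers, y is the line along which they close (so a half turn about z gives the same grasp; the last joint's range is limited). The gripper opens to 85 mm and grips with 20 to 120 N. Pads are 22 mm wide; open, the fingers measure 114 mm over their backs; the gripper's body (76 mm by 85 mm) begins 54 mm behind the grasp point. The pads swing forward as they close: fully open they stand 13 mm farther back than shut.
Start: joints at [1.041, 0.087, 1.371, -0, 1.684, -0.103], TCP at [0.228, 0.501, 0.231] pointing down, gripper open.
Joint ranges: [-3.1, 3.1], [-0.76, 2.03], [0.27, 2.55], [-1.08, 4.22], [0.17, 2.65], [-2.57, 2.57]. Speed limits (rad/s): [2.79, 2.79, 3.14, 3.14, 3.14, 3.14].

### API

Orientations are given as a 3x3 rotation matrix whose columns are the frame's x, y, z axes.
In Python, from rig import r, eyes, ticket gives the robot as it stands (r), with the cameras (eyes) and the job (ticket).
- The arm moves only by the shell command python3 steer.py 'ROWS' [FORCE]. ROWS is a JSON object whose key "offsets" holds a list of rows, 1 to 8 of them, each of 5 numbers: the opening from 0.0 (shut) to 1.0 (fully open), then dx, dy, dz in m, then a turn about the tool's z in rad; each row shifts and turns the commanded pose from where the row before left it, along the tool's axes as they then stand; what a row does not reach is not made up. A row lasts 1/12 s, in which the tool goes at most 0.0417 m and 0.125 rad, less where a joint would pass 70% of its speed; a pose out of reach is approached as far as the arm can. The fingers move at their own pace and stop on an object; FORCE is the grip in N (left out, the last holds). Time passes only in rows, so rows that do not move let the fingers close. It prints the time, the measured TCP pose, the force, the opening and the grip force at its end. Input that does not fit is refused with a message, and nothing moves.
- r.get_obs(): the state, without advancing time (a new reading comes with each control period).
- eyes.camera(name): name is "side" or "top" or "wrist"; returns a dict with "image" (420x560x3 uint8, red, green, blue), "camera_matrix" (3x3 intrinsics, pixels), "cam_to_world" (4x4, takes a point from camera to world coordinates); the wrist camera has in their place "T_tool_cam" (4x4, takes a point from camera to tool coordinates, whose origin is the TCP and whose axes are the flange's). Camera axes: x right, y down, z forward; pixel columns grow to the right and rows downward; lengths in m; the calibration is good to about 2 mm. A picture is of the moment at which its call begins: read the wrist's pose just before it. There is no depth.
- ticket.job_done(): hands the job in; it is judged then, once.
The state is a dict: "time_s": time; "joint_positions": joint angles; "qd": joint speeds; "tau": joint torques, N m; "tool_pos": TCP position; "tcp_rot": TCP orientation; "wrist_force": force on the tool from outside, world axes, zero at the start; "ft_torque": the same for the moment, N m; "gripper_width": opening from 0.0 (shut) to 1.0 (fully open); "grip_force": force on a finger pad.
Only numpy, scipy, OpenCV 4.12 (cv2) and the standard library are available. Lean on these libraries where they do the work, as an engineer would, in place of code of your own. Each camera call takes 0.05 s, during which the arm holds its last target. There are 200 camera calls.

### The job

Put the pen machine away: raise the clear lid of the grey case until its folding stay locks and holds it up, lay the pen machine in the sprung saddles of the cradle inside, then lift the knee of the stay out of its lock so that the lid closes over it, without a slam. The pen machine is delicate: grip it with no more than 30 N on each finger, never press it into the case with more than 12 N and let go of it only when it rests in the saddles, without the least drop; nobody knows at what height the cradle was left, so feel for it. Leave the black ink bottle standing where it is.

Things in the scene. Friction and masses are not known exactly. Their poses are not given: they have to be found in the camera images.
- case: Grey open tray, fixed to the table; outside 190 (x) x 262 (y) x 85 mm high, walls and floor 6 mm. Origin: centre of its underside. Its x points to the hinge side (away from the robot, yaw within 0.2 rad), y to the left side, which carries the stay. Inside is a black cradle with two rubber saddles.
- cradle_mid (a point): Point on the case midway between the saddles (x -15, z 85 mm in its frame, same axes). Saddles at y -45 and +45 mm, 20 mm wide, 70 mm free between; the part lies along y between cheeks 46 mm apart, 11 mm high. They are sprung: give 6 mm under 3 to 10 N, then stop hard. Cradle height is not told: seats 21 to 49 mm above the table; 40 N of friction holds it. Its plate is 10 mm below the seats.
- lid_handle (a point): Middle of the dark steel handle bar on the lid, 12 mm thick, 100 mm long along the case's y on two posts at its ends; axis 30 mm above the lid's top face. Lid closed: 121.5 mm above the table, 165 mm in front of the hinge line. The bar can turn between finger pads. Axes: the lid's.
- lid_hinge (a point): Middle of the lid's hinge line (which runs along the case's y), at x = +95 mm, z = 85.5 mm in the case's frame. The lid is 190 mm long from here, 262 mm wide, 6 mm thick.
- case_lid (a joint): Angle of the lid in rad: 0 closed, grows as it opens upward and away from the robot. About 1.35 when the stay is locked, at most about 1.39. It weighs 0.4 kg; a damper in the hinge (0.28 N m s/rad) lets it sink slowly by itself when the stay is not locked.
- stay_knee (a joint): Knee angle of the stay, two 71 mm steel links on the left outside of the case: 0 folded, 2.67 straight, 3.02 locked (past straight, at its stop). Raising the lid unfolds it; near straight the knee falls into the lock by its weight. To unlock, push the red tab from behind towards the case's -x, 25 to 50 mm: the lid rises slightly as the knee passes straight, then sinks shut by itself.
- stay_tab (a point): Point on the axis of the red tab at the knee, 50 mm out from the links; the tab is a 10 mm rod that runs 65 mm out from them along the case's y. The knee circles, radius 71 mm, about a pivot at x +5, z 57 mm in the case's frame. Lid closed, the tab is near the case's front left corner; locked, it stands above the left side, about 110 mm over the table.
- pen: The pen machine: black and pale cylinder-like hand piece, 34 x 197 x 35 mm, about 0.16 kg. It lies on its side on the table with its length along its own y axis. Origin: centre of its underside. Either way round in the cradle is right.
- pen_grip (a point): Point on the axis of the pen machine's body at its middle and centre of mass, 14 mm along its y from the origin and 17.5 mm above its underside: grip it here, 34 mm across. The solid body reaches 78 mm to each side of this point along y, the thin tail 112 mm towards -y. In the cradle this point belongs midway between the two saddles.
- ink_black: Black ink bottle with a white pointed cap, 32 mm wide, 98 mm high, loose. Origin: centre of its underside.

How it is judged:
On the way, in this order (a step that is already met when the one before it is completed fails the run):
1. the lid stands up on its locked stay, let go by the robot (value of joint case_lid above 1.3 rad and value of joint stay_knee above 2.85 rad and contact force between the arm and case below 0.1 N), for 0.2 s.
2. the pen machine lies released in the cradle while the stay is locked (value of joint stay_knee above 2.85 rad and x of pen_grip in the frame of cradle_mid between -0.012 and 0.012 m and y of pen_grip in the frame of cradle_mid between -0.022 and 0.022 m and angle between the y axis of pen and the y axis of case, either way round below 0.2 rad and contact force between pen and case above 0.3 N and contact force between the fingers and pen below 0.1 N), for 0.2 s.
At the end, for the whole second after the job is handed in: The lid is shut (within 0.03 rad), and the pen machine lies at rest in the saddles of the cradle: its grip point within 12 mm in x and 22 mm in y of midway between the saddles, level within 0.15 rad and along the case within 0.2 rad (value of joint case_lid below 0.03 rad and x of pen_grip in the frame of cradle_mid between -0.012 and 0.012 m and y of pen_grip in the frame of cradle_mid between -0.022 and 0.022 m and angle between the y axis of pen and the y axis of case, either way round below 0.2 rad and angle between pen's own z axis and vertical below 0.15 rad and contact force between pen and case above 0.3 N and linear speed of pen below 0.02 m/s); the robot touches nothing.
It fails at once if the pen machine is squeezed too hard: more than 70 N from the two fingers together (contact force between the fingers and pen above 70 N).
It fails at once if the pen machine is pressed against the case or its cradle with more than 12 N (contact force between pen and case above 12 N).
It fails at once if the pen machine is dropped: it falls free through the air by more than about 2 mm (contact force between the fingers and pen below 0.05 N and contact force between pen and case below 0.05 N and linear speed of pen above 0.2 m/s).
It fails at once if the lid is slammed (closes faster than 1.8 rad/s) (velocity of joint case_lid below -1.8 rad/s).
It fails at once if the black ink bottle is moved more than 30 mm (distance of ink_black from where it was at the start of the episode above 0.03 m).
It also fails if it takes over 72 s, if anything falls off the work surface, if the arm or the gripper's body presses on something with over 40 N, if the wrist force passes 120 N, or if a joint passes its speed limit or range.

## Working session

There is one attempt and no reset: what is moved stays moved. The work goes in short steps, Python scripts to look and compute and a shell command to move; the robot and the scene stay as the last step left them, time stands still between calls to the robot, and variables do not carry over. Pictures are saved under pics/ and viewed, at most 10 in all, crops included, and the job is handed in when it is done.

```bash
ls; mkdir -p pics
python3 - <<'E'
from rig import r, eyes, ticket
import cv2,numpy as np
o=r.get_obs();print({k:np.round(v,3).tolist() for k,v in o.items()})
a=[]
for n in("side","top"):
    c=eyes.camera(n);cv2.imwrite(f"pics/{n}0.png",c["image"][:,:,::-1]);np.savez(f"pics/{n}0.npz",**c)
    print(n,c["camera_matrix"].round(1).tolist(),c["cam_to_world"].round(3).tolist())
E
```

```text
pics
rig.py
steer.py
{'time_s': 0.0, 'joint_positions': [1.041, 0.088, 1.372, -0.0, 1.684, -0.103], 'qd': [-0.001, 0.0, 0.0, 0.001, 0.001, -0.0], 'tau': [-0.001, -35.187, -31.327, -0.0, 0.011, 0.0], 'tool_pos': [0.227, 0.5, 0.23], 'tcp_rot': [[-0.91, 0.414, -0.001], [0.414, 0.91, -0.002], [0.0, -0.002, -1.0]], 'wrist_force': [-0.433, 0.928, 0.555], 'ft_torque': [0.016, -0.036, -0.029], 'grip_force': 0.0, 'gripper_width': 0.996}
side [[502.5, 0.0, 276.7], [0.0, 502.5, 205.1], [0.0, 0.0, 1.0]] [[0.988, -0.075, 0.131, 0.41], [-0.151, -0.464, 0.873, -0.718], [-0.004, -0.883, -0.47, 0.572], [0.0, 0.0, 0.0, 1.0]]
top [[425.9, 0.0, 280.7], [0.0, 425.9, 203.0], [0.0, 0.0, 1.0]] [[-0.01, -0.994, 0.105, 0.448], [-1.0, 0.01, 0.005, 0.18], [-0.006, -0.105, -0.994, 1.11], [0.0, 0.0, 0.0, 1.0]]
```

View pics/side0.png

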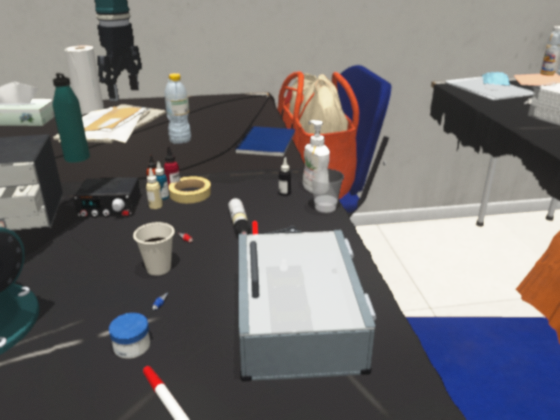

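View pics/top0.png

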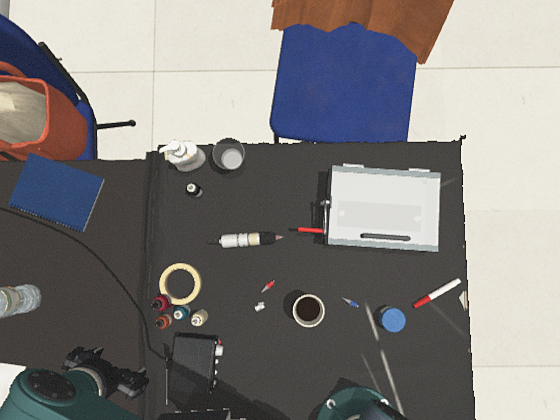

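Side: case at (240–370, 232–375), handle bar (254, 242–295), red tab (254, 226), pen (237, 215), black bottle (285, 178). Top: case (328–440, 165–250), bar (362–410, 237), tab (290–324, 230), pen (220–283, 240), bottle (193, 188).

Run:
```python
import cv2,numpy as np
t=cv2.imread("pics/top0.png")[145:265,205:450];s=cv2.imread("pics/side0.png")[185:385,220:385]
T=cv2.resize(t,None,fx=3.2,fy=3.2,interpolation=cv2.INTER_CUBIC);S=cv2.resize(s,None,fx=3,fy=3,interpolation=cv2.INTER_CUBIC)
cv2.imwrite("pics/tc.png",T);cv2.imwrite("pics/sc.png",S);print(T.shape,S.shape)
```

```text
(384, 784, 3) (600, 495, 3)
```

View pics/tc.png

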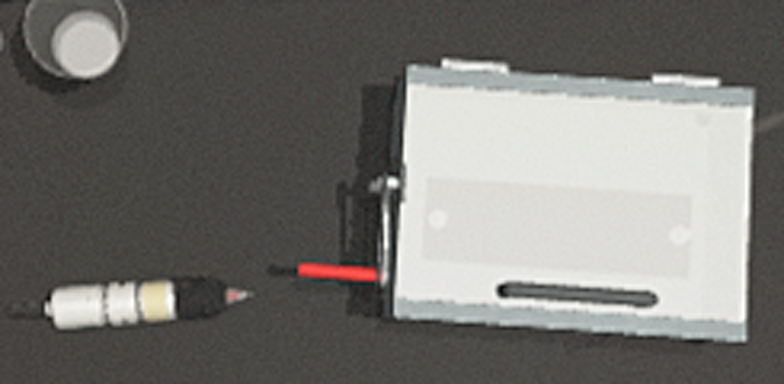

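View pics/sc.png

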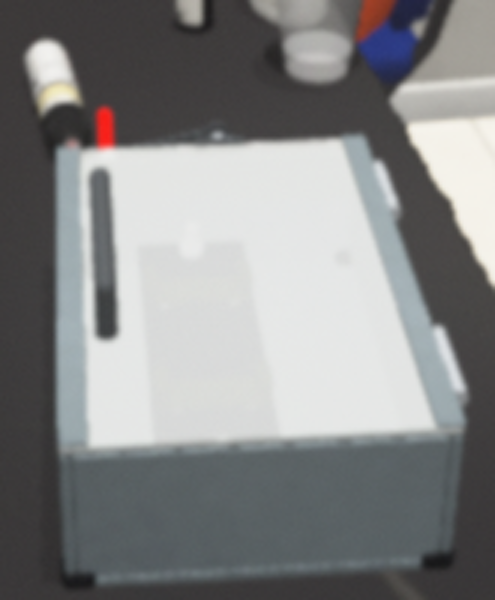

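Top crop: bar (500–657, 290–299), tab red (298–380, 270), knee/links at x≈385, pen from stub (5,308) to needle tip (250,295), thick body 48–241. Side crop: bar (98,175)–(106,332), tab (105,110–148), seen through the lid the cradle plate.

```bash
cat > h.py <<'E'
import numpy as np,cv2
def ray(c,p,M=None):
    M=c["cam_to_world"] if M is None else M
    d=M[:3,:3]@np.linalg.solve(c["camera_matrix"],[p[0],p[1],1.]);return M[:3,3],d/np.linalg.norm(d)
def onz(c,p,z,M=None):
    o,d=ray(c,p,M);return o+d*(z-o[2])/d[2]
def tri(*rs):
    A=sum(np.eye(3)-np.outer(d,d) for o,d in rs);b=sum((np.eye(3)-np.outer(d,d))@o for o,d in rs)
    x=np.linalg.solve(A,b);return x,max(np.linalg.norm(np.cross(x-o,d)) for o,d in rs)
def blob(mask,off=(0,0)):
    n,l,st,ce=cv2.connectedComponentsWithStats(mask.astype(np.uint8));i=1+np.argmax(st[1:,4])
    pts=np.argwhere(l==i)[:,::-1].astype(float)+off
    m=pts.mean(0);u=np.linalg.svd(pts-m,full_matrices=False)[2][0];s=(pts-m)@u
    return m,m+u*s.min(),m+u*s.max(),st[i,4]
E
python3 - <<'E'
from h import *
T=dict(np.load("pics/top0.npz"));S=dict(np.load("pics/side0.npz"))
ti=T["image"].astype(int);si=S["image"].astype(int)
def sub(im,x0,x1,y0,y1,f): return blob(f(im[y0:y1,x0:x1]),(x0,y0))
dark=lambda a:a.sum(2)<330
bt=sub(ti,355,420,228,244,dark);bs=sub(si,248,262,236,302,dark)
print(bt,bs)
e=lambda b,k:sorted([b[1],b[2]],key=lambda p:p[k])
for i,(a,b) in enumerate(zip(e(bt,0),e(bs,1))): print("bar end",tri(ray(T,a),ray(S,b)))
print("bar mid",tri(ray(T,bt[0]),ray(S,bs[0])))
red=lambda a:(a[:,:,0]>150)&(a[:,:,1]<90)
rt=sub(ti,290,328,220,240,red);rs=sub(si,245,265,215,240,red);print(rt,rs)
a=e(rt,0);b=e(rs,1);print("tab out",tri(ray(T,a[0]),ray(S,b[0])))
# case rim corners in top crop px
for q in [(405,66),(754,88),(746,341),(393,317)]:
    p=(205+q[0]/3.2,145+q[1]/3.2);print("rim",onz(T,p,.085).round(4))
for q in [(58,150),(62,455),(462,430),(362,138)]:
    p=(220+q[0]/3.,185+q[1]/3.);print("rim side",onz(S,p,.085).round(4))
for q in [(5,308),(48,307),(241,295),(250,294)]:
    p=(205+q[0]/3.2,145+q[1]/3.2);print("pen",onz(T,p,.0175).round(4))
E
```

```text
(array([384.98051948, 236.56493506]), array([360.00193475, 234.96970519]), array([409.05731319, 238.10257305]), np.int32(154)) (array([254.08070175, 271.02807018]), array([252.88841501, 242.96225851]), array([255.18370506, 296.99219587]), np.int32(285))
bar end (array([0.47675775, 0.00079975, 0.11561459]), np.float64(0.0005880633245974988))
bar end (array([ 0.46763264, -0.1186935 ,  0.09554168]), np.float64(0.000553735322174782))
bar mid (array([ 0.47217995, -0.06044705,  0.10145234]), np.float64(5.958526839604597e-05))
(array([309.79207921, 229.55445545]), array([297.95171499, 228.59730864]), array([321.95652551, 230.53780027]), np.int32(101)) (array([254.4109589 , 227.06849315]), array([254.50407686, 220.97713199]), array([254.31974252, 233.03546165]), np.int32(73))
tab out (array([0.4947448 , 0.14357809, 0.07602934]), np.float64(0.0005405585522993044))
rim [0.6466 0.0598 0.085 ]
rim [ 0.6267 -0.2051  0.085 ]
rim [ 0.4357 -0.1898  0.085 ]
rim [0.4561 0.073  0.085 ]
rim side [0.46   0.0804 0.085 ]
rim side [ 0.4386 -0.1887  0.085 ]
rim side [ 0.6259 -0.2013  0.085 ]
rim side [0.6493 0.0647 0.085 ]
pen [0.4668 0.3757 0.0175]
pen [0.4673 0.3413 0.0175]
pen [0.4753 0.187  0.0175]
pen [0.4761 0.1798 0.0175]
```

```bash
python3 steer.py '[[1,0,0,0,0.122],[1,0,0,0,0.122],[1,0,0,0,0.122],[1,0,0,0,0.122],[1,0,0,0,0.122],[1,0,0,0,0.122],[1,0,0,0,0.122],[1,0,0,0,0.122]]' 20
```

```text
refused: ROWS must be an object with the rows under "offsets". Nothing was moved.
```

The error is about the shape of the input: an object with the rows under "offsets". Fixing that and sending the same move.

```bash
python3 steer.py '{"offsets": [[1,0,0,0,0.122],[1,0,0,0,0.122],[1,0,0,0,0.122],[1,0,0,0,0.122],[1,0,0,0,0.122],[1,0,0,0,0.122],[1,0,0,0,0.122],[1,0,0,0,0.122]]}' 20; python3 steer.py '{"offsets": [[1,0,0,0,0.122],[1,0,0,0,0.122],[1,-0.026,0.03,-0.004,0],[1,-0.026,0.03,-0.004,0],[1,-0.026,0.03,-0.004,0],[1,-0.026,0.03,-0.004,0],[1,-0.026,0.03,-0.004,0],[1,-0.026,0.03,-0.004,0]]}'; python3 steer.py '{"offsets": [[1,-0.026,0.03,-0.01,0],[1,-0.026,0.03,-0.01,0],[1,0,0,0,0]]}'
cat > snap.py <<'E'
import sys,cv2,numpy as np
from rig import r, eyes, ticket
from h import *
n=sys.argv[1]
o=r.get_obs();c=eyes.camera("wrist");P=np.eye(4);P[:3,:3]=o["tcp_rot"];P[:3,3]=o["tool_pos"]
cv2.imwrite(f"pics/{n}.png",c["image"][:,:,::-1]);c["cam_to_world"]=P@c["T_tool_cam"];np.savez(f"pics/{n}.npz",**c)
print(o["tool_pos"].round(4),o["tcp_rot"].round(3).tolist(),c["cam_to_world"].round(3).tolist(),o["joint_positions"].round(2))
E
python3 snap.py w1
```

```text
time_s: 0.77
tool_pos: [0.2275, 0.5004, 0.2306]
tcp_rot: [[-0.161, 0.987, -0.001], [0.987, 0.161, -0.001], [-0.001, -0.001, -1.0]]
wrist_force: [0.6, -0.5, -0.6]
gripper_width: 1.002
grip_force: 0.0
time_s: 1.43
tool_pos: [0.3961, 0.3298, 0.255]
tcp_rot: [[0.076, 0.997, -0.001], [0.997, -0.076, -0.0], [-0.0, -0.001, -1.0]]
wrist_force: [-0.6, -0.4, 0.5]
gripper_width: 0.998
grip_force: 0.0
time_s: 1.68
tool_pos: [0.456, 0.27, 0.2764]
tcp_rot: [[0.085, 0.996, 0.004], [0.996, -0.085, -0.002], [-0.002, 0.005, -1.0]]
wrist_force: [-0.7, 1.1, 0.4]
gripper_width: 0.999
grip_force: 0.0
[0.456  0.27   0.2764] [[0.085, 0.996, 0.004], [0.996, -0.085, -0.002], [-0.002, 0.005, -1.0]] [[0.996, -0.082, -0.023, 0.463], [-0.086, -0.946, -0.312, 0.35], [0.004, 0.313, -0.95, 0.42], [0.0, 0.0, 0.0, 1.0]] [ 0.43  0.04  1.34 -0.    1.77  0.51]
```

View pics/w1.png

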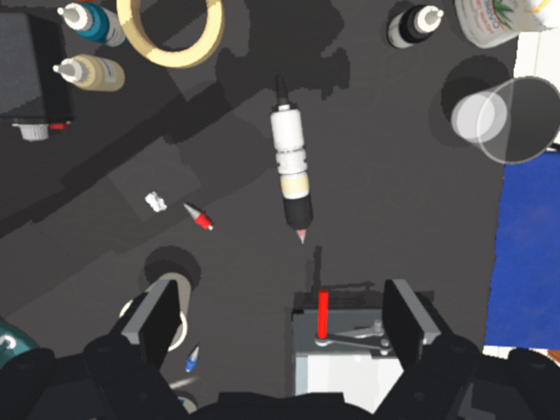

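Wrist view: pen from tail end (280,75) through white/yellow band (295,185) to needle tip (303,243); red tab (323,292–338) left of the case; black bottle (415,25).

```bash
python3 - <<'E'
from h import *
T=dict(np.load("pics/top0.npz"));W=dict(np.load("pics/w1.npz"))
ti=T["image"].astype(int);wi=W["image"].astype(int)
br=lambda a:a.sum(2)>330
wt=blob(br(ti[225:258,212:285]),(212,225));ww=blob(br(wi[95:210,255:325]),(255,95));print(wt,ww)
print("white blob",tri(ray(T,wt[0]),ray(W,ww[0])))
print("tail",tri(ray(T,(206.6,241.2)),ray(W,(280,75))),"tip",tri(ray(T,(283.1,236.9)),ray(W,(303,243))))
t=onz(W,(280,75),.0175);n=onz(W,(303,243),.0175);a=onz(W,ww[1],.0175);b=onz(W,ww[2],.0175)
print(t,n,np.linalg.norm(t-n),a,b)
u=(n-t)/np.linalg.norm(n-t);print("grip",t+u*.1125,n-u*.0845,"dir",u)
red=lambda a:(a[:,:,0]>150)&(a[:,:,1]<90)
rt=blob(red(ti[220:240,290:328]),(290,220));rw=blob(red(wi[280:345,310:335]),(310,280))
print("tab",tri(ray(T,rt[0]),ray(W,rw[0])))
E
python3 steer.py '{"offsets": [[1,-0.037,0,0,0],[1,-0.037,0,0,0],[1,-0.037,0,0,0],[1,-0.037,0,0,0],[1,-0.037,0,0,0],[1,-0.037,0,0,0],[1,-0.02,0,0,0],[1,0,0,0,0]]}'; python3 snap.py w2;python3 steer.py '{"offsets": [[1,-0.037,0,0,0],[1,-0.037,0,0,0],[1,0,0,0,0]]}';python3 snap.py w3
```

```text
(array([239.29484536, 239.65360825]), array([259.08883141, 238.28118099]), array([218.93518903, 241.06525658]), np.int32(485)) (array([289.9297235 , 151.57373272]), array([283.45512166, 104.21118951]), array([296.32629897, 198.36550296]), np.int32(2604))
white blob (array([0.46960233, 0.29120906, 0.02488335]), np.float64(0.0003172275081323437))
tail (array([0.46568561, 0.37009127, 0.04884927]), np.float64(0.0007184294668756879)) tip (array([0.47615665, 0.1798507 , 0.02504118]), np.float64(0.0003632092964949745))
[0.46517063 0.37184509 0.0175    ] [0.47678614 0.17659866 0.0175    ] 0.19559163871533922 [0.46636155 0.34195138 0.0175    ] [0.47268409 0.23444131 0.0175    ]
grip [0.47185162 0.25954364 0.0175    ] [0.47176798 0.26094952 0.0175    ] dir [ 0.0593865  -0.99823506  0.        ]
tab (array([0.49099703, 0.11516764, 0.07995815]), np.float64(0.00043691734549787666))
time_s: 2.4
tool_pos: [0.4319, 0.0316, 0.2747]
tcp_rot: [[0.08, 0.997, -0.001], [0.997, -0.08, -0.001], [-0.001, -0.001, -1.0]]
wrist_force: [-0.2, -0.7, 0.2]
gripper_width: 0.998
grip_force: 0.0
[0.4319 0.0316 0.2747] [[0.08, 0.997, -0.001], [0.997, -0.08, -0.001], [-0.001, -0.001, -1.0]] [[0.997, -0.076, -0.027, 0.439], [-0.081, -0.947, -0.311, 0.112], [-0.002, 0.312, -0.95, 0.418], [0.0, 0.0, 0.0, 1.0]] [-0.06 -0.18  1.54 -0.    1.78  0.02]
time_s: 2.7
tool_pos: [0.4268, -0.0429, 0.2746]
tcp_rot: [[0.08, 0.997, -0.001], [0.997, -0.08, -0.002], [-0.002, -0.001, -1.0]]
wrist_force: [0.2, 0.4, -1.1]
gripper_width: 1.0
grip_force: 0.0
[ 0.4268 -0.0429  0.2746] [[0.08, 0.997, -0.001], [0.997, -0.08, -0.002], [-0.002, -0.001, -1.0]] [[0.997, -0.076, -0.027, 0.434], [-0.081, -0.947, -0.312, 0.037], [-0.002, 0.314, -0.95, 0.418], [0.0, 0.0, 0.0, 1.0]] [-0.23 -0.19  1.55 -0.    1.78 -0.15]
```

View pics/w2.png

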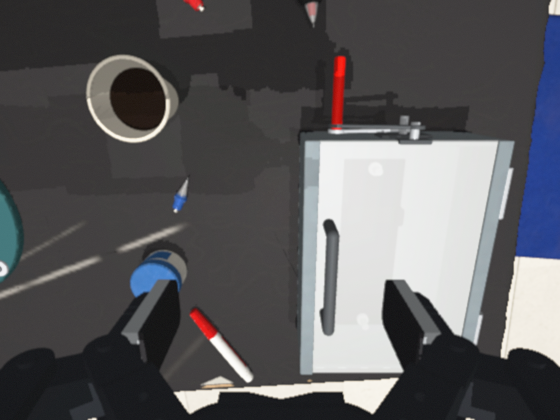

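Wrist view over the case: bar (332,226)–(328,330), tab (338,58–128), lid (303–512, 140–372).

Run:
```python
from h import *
T=dict(np.load("pics/top0.npz"));A=dict(np.load("pics/w2.npz"));B=dict(np.load("pics/w3.npz"))
d=lambda a:a.sum(2)<330
a=blob(d(A["image"].astype(int)[215:345,319:345]),(319,215));b=blob(d(B["image"].astype(int)[130:270,319:360]),(319,130));print(a,b)
t=blob(d(T["image"].astype(int)[228:244,355:420]),(355,228))
for k in(0,1,2):print(tri(ray(A,a[k]),ray(B,b[k])),tri(ray(A,a[k]),ray(T,t[0])) if k==0 else"",onz(A,a[k],.1215),onz(B,b[k],.1215),onz(T,t[0],.1215))
# lid/case front & left rim corners
for q in[(303,372),(302,141),(513,143)]:print("rim",onz(A,q,.085).round(4))
red=lambda a:(a[:,:,0]>150)&(a[:,:,1]<90)
ra=blob(red(A["image"].astype(int)[40:135,320:350]),(320,40));W=dict(np.load("pics/w1.npz"));print(ra)
rw=blob(red(W["image"].astype(int)[280:345,310:335]),(310,280))
print("tab",[tri(ray(A,ra[k]),ray(W,rw[k])) for k in(0,1,2)])
```

```text
(array([329.45978153, 276.41310824]), array([331.70986075, 220.02832755]), array([327.19813644, 333.08771837]), np.int32(1007)) (array([332.42805495, 201.93275488]), array([334.96565929, 142.0833436 ]), array([329.75086743, 265.07423647]), np.int32(1383))
(array([ 0.47206243, -0.05609216,  0.11374244]), np.float64(0.00018571719146628647)) (array([ 0.47220002, -0.05852458,  0.10935923]), np.float64(0.0001577922421218244)) [ 0.47103493 -0.05178697  0.1215    ] [ 0.47126948 -0.05373063  0.1215    ] [ 0.47175384 -0.0556734   0.1215    ]
(array([ 0.47877234, -0.00580384,  0.0939416 ]), np.float64(0.00024753403528026346))  [0.47515208 0.00421266 0.1215    ] [ 0.47517788 -0.00215934  0.1215    ] [ 0.47175384 -0.0556734   0.1215    ]
(array([ 0.46649833, -0.11456753,  0.12177273]), np.float64(0.00011810319637640348))  [ 0.4664055  -0.11475444  0.1215    ] [ 0.46664697 -0.11472459  0.1215    ] [ 0.47175384 -0.0556734   0.1215    ]
rim [ 0.4395 -0.1942  0.085 ]
rim [0.4549 0.0712 0.085 ]
rim [0.6506 0.0535 0.085 ]
(array([338.392,  89.136]), array([340.25534726,  55.84637134]), array([336.48558243, 123.19510132]), np.int32(625))
tab [(array([0.49082265, 0.1141049 , 0.07848794]), np.float64(0.00014221482097396363)), (array([0.49340849, 0.14189011, 0.07693478]), np.float64(0.00027434704351573)), (array([0.48796174, 0.08436203, 0.08078929]), np.float64(3.849522133793206e-06))]
```

```bash
python3 steer.py '{"offsets": [[1,-0.006,0.023,0,0],[1,-0.006,0.0226,0.01,0],[1,0,0,0.032,0],[1,0,0,0.032,0],[1,0,0,0.032,0],[1,0,0,0.032,0],[1,0,0,0.0315,0],[1,0,0,0,0]]}';python3 steer.py '{"offsets": [[0,0,0,0,0],[0,0,0,0,0],[0,0,0,0,0],[0,0,0,0,0],[0,0,0,0,0],[0,0,0,0,0]]}' 40
```

```text
time_s: 3.42
tool_pos: [0.4668, -0.0516, 0.0981]
tcp_rot: [[0.073, 0.997, -0.015], [0.997, -0.073, 0.005], [0.004, -0.015, -1.0]]
wrist_force: [-0.9, 0.4, -1.9]
gripper_width: 1.005
grip_force: 0.0
time_s: 3.92
tool_pos: [0.4721, -0.0556, 0.1072]
tcp_rot: [[0.076, 0.997, 0.001], [0.997, -0.076, -0.0], [-0.0, 0.001, -1.0]]
wrist_force: [-17.3, 1.5, 9.6]
gripper_width: 0.141
grip_force: 8.6
```

```bash
python3 steer.py '{"offsets": [[0,0,-0.002,0,0],[0,0,0,0,0]]}'
python3 - <<'E'
import numpy as np
t=np.linspace(0,1.37,17);y=.165*(1-np.cos(t))+.036*np.sin(t);z=-(.165*np.sin(t)-.036*(1-np.cos(t)))
for i in range(16):print(f"0 0 {y[i+1]-y[i]:.4f} {z[i+1]-z[i]:.4f} 0",end=";")
E
```

```text
time_s: 4.08
tool_pos: [0.4716, -0.0556, 0.1074]
tcp_rot: [[0.076, 0.997, 0.006], [0.997, -0.076, -0.0], [-0.0, 0.006, -1.0]]
wrist_force: [3.5, -0.1, 2.7]
gripper_width: 0.122
grip_force: 39.4
0 0 0.0037 -0.0140 0;0 0 0.0049 -0.0136 0;0 0 0.0060 -0.0131 0;0 0 0.0071 -0.0126 0;0 0 0.0082 -0.0119 0;0 0 0.0092 -0.0112 0;0 0 0.0101 -0.0104 0;0 0 0.0109 -0.0095 0;0 0 0.0117 -0.0085 0;0 0 0.0124 -0.0075 0;0 0 0.0130 -0.0064 0;0 0 0.0135 -0.0052 0;0 0 0.0139 -0.0041 0;0 0 0.0142 -0.0029 0;0 0 0.0144 -0.0017 0;0 0 0.0145 -0.0004 0;
```

```bash
python3 steer.py '{"offsets": [[0,0,0.0037,-0.0140,0],[0,0,0.0049,-0.0136,0],[0,0,0.0060,-0.0131,0],[0,0,0.0071,-0.0126,0],[0,0,0.0082,-0.0119,0],[0,0,0.0092,-0.0112,0],[0,0,0.0101,-0.0104,0],[0,0,0,0,0]]}'
```

```text
time_s: 4.75
tool_pos: [0.5169, -0.0592, 0.1938]
tcp_rot: [[0.076, 0.997, -0.007], [0.997, -0.076, 0.0], [-0.0, -0.007, -1.0]]
wrist_force: [-8.8, 0.4, 6.1]
gripper_width: 0.117
grip_force: 39.9
```

```bash
python3 steer.py '{"offsets": [[0,0,0.0109,-0.0095,0],[0,0,0.0117,-0.0085,0],[0,0,0.0124,-0.0075,0],[0,0,0.0130,-0.0064,0],[0,0,0.0135,-0.0052,0],[0,0,0.0139,-0.0041,0],[0,0,0.0142,-0.0029,0],[0,0,0,0,0]]}'; python3 steer.py '{"offsets": [[0,0,0.012,-0.0017,0],[0,0,0,0,0],[0,0,0,0,0],[0,0,0,0,0]]}'
python3 - <<'E'
from rig import r, eyes, ticket
import cv2
for n in("side",):
    c=eyes.camera(n);cv2.imwrite("pics/s1.png",cv2.resize(c["image"][60:340,180:460,::-1],None,fx=2,fy=2,interpolation=2))
E
```

```text
time_s: 5.42
tool_pos: [0.6098, -0.0666, 0.2399]
tcp_rot: [[0.077, 0.997, 0.004], [0.997, -0.077, -0.001], [-0.001, 0.004, -1.0]]
wrist_force: [-1.7, -0.4, 7.7]
gripper_width: 0.119
grip_force: 42.6
time_s: 5.75
tool_pos: [0.6206, -0.0674, 0.241]
tcp_rot: [[0.077, 0.997, 0.003], [0.997, -0.077, -0.001], [-0.001, 0.003, -1.0]]
wrist_force: [-1.3, -1.0, 8.5]
gripper_width: 0.12
grip_force: 42.7
```

View pics/s1.png

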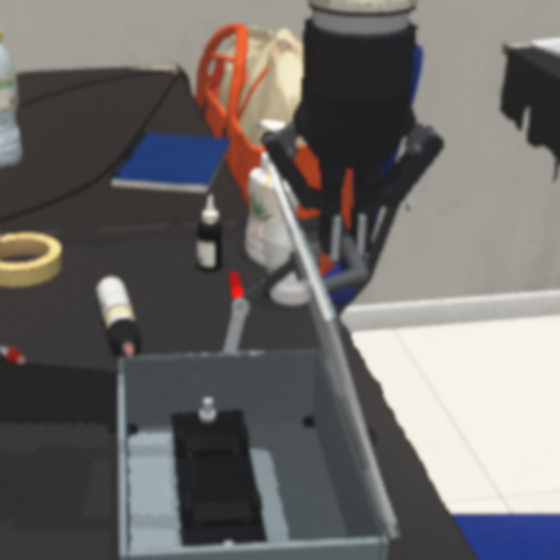

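The lid is up to ≈1.26 rad; stay's knee (red tab at (237,285)) not yet straight; the empty cradle (black, (175–260, 410–545)) is visible. Push on.

```bash
python3 steer.py '{"offsets": [[0,0,0.006,-0.0005,0],[0,0,0.005,0,0],[0,0,0.004,0,0],[0,0,0,0,0],[0,0,0,0,0]]}';python3 steer.py '{"offsets": [[0,0,0.002,0,0],[0,0,0,0,0],[0,0,0,0,0]]}'; python3 snap.py w4
```

```text
time_s: 6.22
tool_pos: [0.6353, -0.0686, 0.2414]
tcp_rot: [[0.077, 0.997, 0.002], [0.997, -0.077, -0.001], [-0.001, 0.002, -1.0]]
wrist_force: [-0.9, -1.5, 7.2]
gripper_width: 0.12
grip_force: 43.0
time_s: 6.47
tool_pos: [0.6371, -0.0687, 0.2414]
tcp_rot: [[0.077, 0.997, 0.002], [0.997, -0.077, -0.001], [-0.001, 0.002, -1.0]]
wrist_force: [-0.8, -0.3, 8.1]
gripper_width: 0.122
grip_force: 43.1
[ 0.6371 -0.0687  0.2414] [[0.077, 0.997, 0.002], [0.997, -0.077, -0.001], [-0.001, 0.002, -1.0]] [[0.997, -0.074, -0.023, 0.643], [-0.078, -0.947, -0.312, 0.011], [0.001, 0.312, -0.95, 0.385], [0.0, 0.0, 0.0, 1.0]] [-0.2   0.29  1.12 -0.    1.73 -0.12]
```

```bash
cat > tab.py <<'E'
from rig import r, eyes, ticket
from h import *
# tab centreline & outer end by top+side cameras, in case frame
out=[];cs=[]
for n in("top","side"):
    c=eyes.camera(n);a=c["image"].astype(int);m=(a[:,:,0]>140)&(a[:,:,1]<80)&(a[:,:,2]<80)
    x0,x1,y0,y1=(285,345,165,245) if n=="top" else(240,345,160,245)
    b=blob(m[y0:y1,x0:x1],(x0,y0));out.append(b);cs.append(c);print(n,[np.round(v,1) for v in b])
p,e=tri(ray(cs[0],out[0][0]),ray(cs[1],out[1][0]));u=np.array([.997,-.077]);v=np.array([.077,.997]);q=p[:2]-[.542,-.064]
print("tab centre",p.round(4),e.round(4),"case x,y",(q@u).round(4),(q@v).round(4))
dz,dx=p[2]-.057,q@u-.005;print("link angle deg",np.degrees(np.arctan2(dz,dx)),np.hypot(dz,dx))
E
python3 tab.py; python3 steer.py '{"offsets": [[0,0,0.002,0,0],[0,0,0.001,0,0],[0,0,0,0,0],[0,0,0,0,0]]}'; python3 tab.py
```

```text
top [array([313.1, 187. ]), array([301.9, 186. ]), array([326.1, 188.1]), np.int32(71)]
side [array([305.3, 204.7]), array([303.7, 198.1]), array([306.6, 209.8]), np.int32(61)]
tab centre [0.5894 0.1084 0.123 ] 0.0004 case x,y 0.034 0.1755
link angle deg 66.29756077817794 0.07210410760175456
time_s: 6.95
tool_pos: [0.6398, -0.069, 0.2414]
tcp_rot: [[0.077, 0.997, 0.001], [0.997, -0.077, -0.001], [-0.001, 0.002, -1.0]]
wrist_force: [-1.6, -1.5, 7.4]
gripper_width: 0.12
grip_force: 43.1
top [array([313.7, 185.6]), array([301.9, 184.7]), array([326. , 186.5]), np.int32(73)]
side [array([307.2, 205.4]), array([305.8, 198.8]), array([308.3, 210.9]), np.int32(58)]
tab centre [0.5928 0.107  0.122 ] 0.0003 case x,y 0.0374 0.1743
link angle deg 63.49719628064938 0.07268670366639285
```

```bash
python3 steer.py '{"offsets": [[0,0,0.0015,0,0],[0,0,0.001,0,0],[0,0,0,0,0],[0,0,0,0,0]]}'; python3 tab.py
```

```text
time_s: 7.38
tool_pos: [0.6421, -0.0692, 0.2413]
tcp_rot: [[0.077, 0.997, 0.001], [0.997, -0.077, -0.001], [-0.001, 0.001, -1.0]]
wrist_force: [-3.0, -1.0, 7.6]
gripper_width: 0.12
grip_force: 43.1
top [array([313.4, 182.1]), array([301.9, 181. ]), array([326.1, 183.3]), np.int32(70)]
side [array([312.1, 207.8]), array([310.6, 201.1]), array([313.4, 213.7]), np.int32(58)]
tab centre [0.6022 0.107  0.1158] 0.0005 case x,y 0.0469 0.1751
link angle deg 54.55877737186653 0.0722320387491528
```

```bash
python3 steer.py '{"offsets": [[0,0,0.0008,0,0],[0,0,0,0,0],[0,0,0,0,0],[0,0,0,0,0]]}'; python3 tab.py;python3 steer.py '{"offsets": [[0,0,-0.002,0,0],[0,0,0,0,0],[0,0,0,0,0],[0,0,0,0,0]]}'; python3 tab.py
```

```text
time_s: 7.82
tool_pos: [0.6424, -0.0692, 0.2413]
tcp_rot: [[0.077, 0.997, -0.0], [0.997, -0.077, -0.001], [-0.001, -0.0, -1.0]]
wrist_force: [-2.9, -1.5, 7.9]
gripper_width: 0.123
grip_force: 43.1
top [array([314. , 182.4]), array([302. , 181.4]), array([326. , 183.4]), np.int32(74)]
side [array([311.5, 207.4]), array([309.6, 200.8]), array([313. , 212.7]), np.int32(59)]
tab centre [0.6009 0.1057 0.1176] 0.0004 case x,y 0.0457 0.1738
link angle deg 56.12632422147808 0.07302789443925944
time_s: 8.25
tool_pos: [0.6407, -0.069, 0.2413]
tcp_rot: [[0.077, 0.997, 0.001], [0.997, -0.077, -0.001], [-0.001, 0.001, -1.0]]
wrist_force: [-3.0, -1.2, 7.8]
gripper_width: 0.121
grip_force: 43.0
top [array([313.7, 180.9]), array([301.9, 180. ]), array([326.1, 181.9]), np.int32(72)]
side [array([313.4, 208.8]), array([312.1, 202. ]), array([314.6, 214.7]), np.int32(57)]
tab centre [0.605  0.1062 0.1141] 0.0003 case x,y 0.0497 0.1746
link angle deg 51.91936792247643 0.07249833883047606
```

```bash
python3 steer.py '{"offsets": [[0,0,-0.0015,0,0],[0,0,0,0,0],[0,0,0,0,0]]}'; python3 tab.py;python3 steer.py '{"offsets": [[0,0,-0.0015,0,0],[0,0,0,0,0],[0,0,0,0,0]]}'; python3 tab.py
```

```text
time_s: 8.6
tool_pos: [0.6394, -0.069, 0.2413]
tcp_rot: [[0.077, 0.997, 0.001], [0.997, -0.077, -0.001], [-0.001, 0.001, -1.0]]
wrist_force: [-1.5, -0.8, 7.7]
gripper_width: 0.12
grip_force: 43.1
top [array([313.9, 180.4]), array([302. , 179.7]), array([326.1, 181.1]), np.int32(70)]
side [array([314.1, 209.3]), array([312.8, 202.8]), array([315.1, 215. ]), np.int32(56)]
tab centre [0.6063 0.1055 0.1132] 0.0001 case x,y 0.051 0.1739
link angle deg 50.65346528280546 0.07261540436226781
time_s: 8.95
tool_pos: [0.638, -0.0688, 0.2414]
tcp_rot: [[0.077, 0.997, 0.001], [0.997, -0.077, -0.001], [-0.001, 0.001, -1.0]]
wrist_force: [-2.1, -0.2, 7.6]
gripper_width: 0.121
grip_force: 43.1
top [array([313.5, 180. ]), array([302. , 179.1]), array([326.1, 181. ]), np.int32(70)]
side [array([314.7, 209.7]), array([313.2, 202.9]), array([316. , 215.6]), np.int32(59)]
tab centre [0.6076 0.1063 0.1117] 0.0003 case x,y 0.0523 0.1749
link angle deg 49.150992770210685 0.07226232516232362
```

```bash
python3 steer.py '{"offsets": [[0,0,-0.0008,0,0],[0.2,0,0,0,0],[0.2,0,0,0,0],[0.2,0,0,0,0],[0.2,0,0,0,0]]}'; python3 tab.py; python3 steer.py '{"offsets": [[0.2,0,0,-0.01,0],[0.2,0,0,-0.02,0],[0.2,0,0.004,-0.03,0],[0.2,0,0,-0.04,0],[0.2,0,0,-0.02,0],[0.2,0,0,0,0],[0.2,0,0,0,0]]}'; python3 tab.py
python3 - <<'E'
from rig import r, eyes, ticket
import cv2
c=eyes.camera("side");cv2.imwrite("pics/s2.png",cv2.resize(c["image"][60:340,180:460,::-1],None,fx=2,fy=2,interpolation=2))
E
```

```text
time_s: 9.47
tool_pos: [0.6373, -0.0681, 0.2379]
tcp_rot: [[0.076, 0.997, -0.002], [0.997, -0.076, 0.0], [0.0, -0.002, -1.0]]
wrist_force: [0.2, 0.2, 0.1]
gripper_width: 0.197
grip_force: 0.0
top [array([313.7, 179.5]), array([302. , 178.6]), array([326. , 180.4]), np.int32(69)]
side [array([315.1, 210. ]), array([313.7, 203.1]), array([316.4, 215.9]), np.int32(56)]
tab centre [0.6086 0.1059 0.1112] 0.0 case x,y 0.0534 0.1745
link angle deg 48.26853753577999 0.0726393301658886
time_s: 10.15
tool_pos: [0.6421, -0.0685, 0.3619]
tcp_rot: [[0.076, 0.997, 0.005], [0.997, -0.076, -0.001], [-0.001, 0.005, -1.0]]
wrist_force: [-0.7, 0.4, -0.7]
gripper_width: 0.2
grip_force: 0.0
top [array([313.4, 179.6]), array([301.9, 178.8]), array([326. , 180.3]), np.int32(74)]
side [array([314.8, 209.6]), array([313.1, 203. ]), array([316.4, 215.9]), np.int32(62)]
tab centre [0.6082 0.1067 0.1119] 0.0001 case x,y 0.0529 0.1753
link angle deg 48.887912903815874 0.07282774936523831
```

View pics/s2.png

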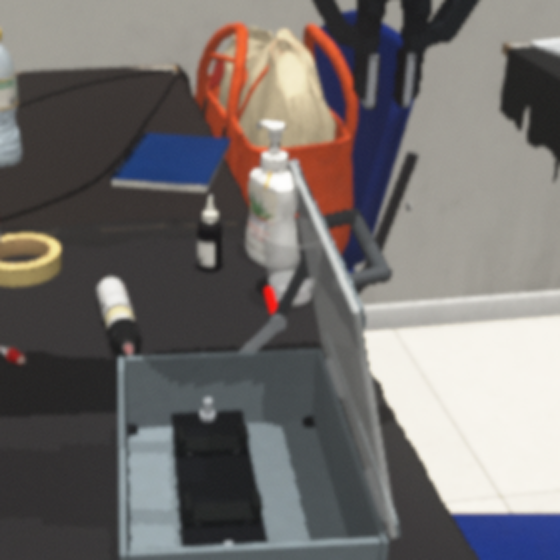

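Stay is locked (tab at link angle ≈48°, lid standing free of the gripper). Now view the open case on the way to the pen.

```bash
python3 steer.py '{"offsets": [[0.2,0.0075,-0.029,0,0],[0.2,0.0075,-0.029,0,0],[0.2,0.0075,-0.029,0,0],[0.4,0.0075,-0.028,0,0],[0.6,0,0,0,0],[0.7,0,0,0,0],[0.7,0,0,0,0]]}'; python3 snap.py w5; python3 steer.py '{"offsets": [[0.7,0.03,0,0,0],[0.7,0.03,0,0,0],[0.7,0.03,0,0,0],[0.7,0,0,0,0],[0.7,0,0,0,0]]}'; python3 snap.py w6;python3 - <<'E'
import cv2,numpy as np
a=cv2.imread("pics/w5.png");b=cv2.imread("pics/w6.png")
cv2.imwrite("pics/w56.png",np.hstack([a[:,90:490],b[:,90:490]]))
E
```

```text
time_s: 10.88
tool_pos: [0.5292, -0.0298, 0.3578]
tcp_rot: [[0.076, 0.997, -0.001], [0.997, -0.076, 0.0], [0.0, -0.001, -1.0]]
wrist_force: [0.3, -0.4, 0.3]
gripper_width: 0.699
grip_force: 0.0
[ 0.5292 -0.0298  0.3578] [[0.076, 0.997, -0.001], [0.997, -0.076, 0.0], [0.0, -0.001, -1.0]] [[0.997, -0.072, -0.026, 0.536], [-0.077, -0.948, -0.31, 0.05], [-0.002, 0.311, -0.95, 0.501], [0.0, 0.0, 0.0, 1.0]] [-0.16  0.05  1.16 -0.    1.93 -0.09]
time_s: 11.35
tool_pos: [0.537, 0.0609, 0.3577]
tcp_rot: [[0.074, 0.997, -0.002], [0.997, -0.074, -0.0], [-0.0, -0.002, -1.0]]
wrist_force: [-0.0, 0.1, 0.4]
gripper_width: 0.7
grip_force: 0.0
[0.537  0.0609 0.3577] [[0.074, 0.997, -0.002], [0.997, -0.074, -0.0], [-0.0, -0.002, -1.0]] [[0.997, -0.07, -0.026, 0.544], [-0.075, -0.948, -0.311, 0.141], [-0.003, 0.312, -0.95, 0.501], [0.0, 0.0, 0.0, 1.0]] [ 0.01  0.08  1.13 -0.    1.93  0.08]
```

View pics/w56.png

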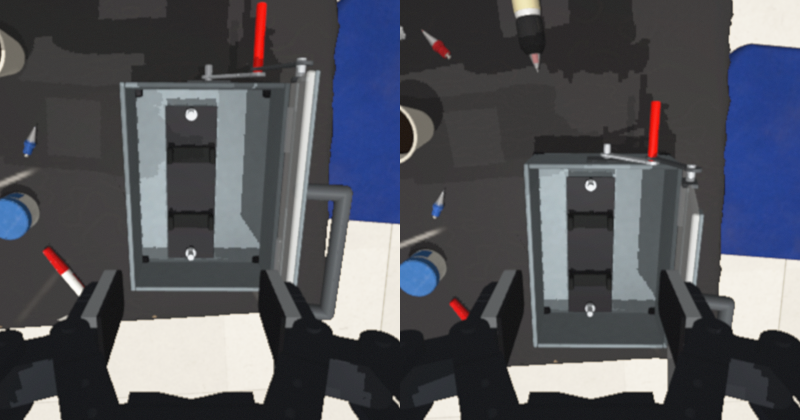

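Left panel (w5): case rim front corners (121,84),(133,290), knobs on the cradle (191,114),(191,255), saddles at rows 153 and 219. Right panel (w6): knobs (591,184),(590,310), saddles rows ~219 and ~277.

Run:
```python
from h import *
A=dict(np.load("pics/w5.npz"));B=dict(np.load("pics/w6.npz"))
br=lambda a:a.sum(2)>560
def k(c,x,y): return blob(br(c["image"].astype(int)[y-14:y+14,x-12:x+12]),(x-12,y-14))[0]
ps=[]
for p,q in[((281,114),(281,184)),((281,255),(280,310))]:
    a,b=k(A,*p),k(B,*q);x=tri(ray(A,a),ray(B,b));ps.append(x[0]);print("knob",a,b,x)
print("knob mid",(ps[0]+ps[1])/2,"dir",(ps[0]-ps[1])/np.linalg.norm(ps[0]-ps[1]))
c=[]
for p,q in[((211,84),(216,163)),((223,290),(227,346))]:
    x=tri(ray(A,p),ray(B,q));print("rim",x,onz(A,p,.085),onz(B,q,.085));c.append((onz(A,p,.085)+onz(B,q,.085))/2)
v=(c[0]-c[1])[:2];print(np.linalg.norm(v));v/=np.linalg.norm(v);u=np.array([v[1],-v[0]]);m=(c[0]+c[1])[:2]/2+u*.08;print("cradle mid from rim",m,"y axis",v)
for p,q in[((281,153),(281,219)),((281,219),(280,277))]:print("saddle",tri(ray(A,p),ray(B,q)),onz(A,p,.04),onz(B,q,.04))
for n,c in(("A",A),("B",B)):
    g=cv2.cvtColor(c["image"],cv2.COLOR_RGB2GRAY)
    print(n,g[90:320:3,266:296].mean(1).astype(int).tolist(), )
    y=135 if n=="A" else 200
    for y in((185,) if n=="A" else (248,)): print(y,g[y-3:y+3,230:340].mean(0).astype(int).tolist())
```

```text
knob [280.89411765 114.85882353] [280.328125 186.140625] (array([0.53348513, 0.0294997 , 0.04666638]), np.float64(5.8111067891777525e-06))
knob [280.46938776 254.89795918] [279.5 313.5] (array([ 0.51908409, -0.1492881 ,  0.07060307]), np.float64(0.00011936741142935467))
knob mid [ 0.52628461 -0.0598942   0.05863472] dir [ 0.07958262  0.98801268 -0.13227834]
rim (array([0.45723833, 0.0706367 , 0.0725447 ]), np.float64(0.0005926124968083777)) [0.45894183 0.07008205 0.085     ] [0.46033339 0.07265477 0.085     ]
rim (array([ 0.43990167, -0.18908103,  0.08309894]), np.float64(0.0011465265563890721)) [ 0.43916921 -0.18805537  0.085     ] [ 0.44154536 -0.18746976  0.085     ]
0.2598472489809277
cradle mid from rim [ 0.52977693 -0.06413297] y axis [0.07419869 0.99724348]
saddle (array([ 0.53034709, -0.01856611,  0.04041414]), np.float64(0.00043716450635452003)) [ 0.52990572 -0.0185954   0.04      ] [ 0.53077158 -0.01874165  0.04      ]
saddle (array([ 0.52257393, -0.11129934,  0.03422846]), np.float64(0.00020020674053884)) [ 0.52293586 -0.10932244  0.04      ] [ 0.52263649 -0.10816371  0.04
[... 947 characters left out ...]
2, 91, 60, 86, 107, 132, 114, 69, 68, 68, 68, 67, 67, 62, 24, 43, 45, 45, 44, 57, 64, 63, 63, 62, 62, 61, 61, 60, 60, 60, 59, 59, 59, 39, 24, 45, 45, 44, 45, 56, 55, 55, 53, 53, 58, 88, 86, 94, 94, 69]
248 [69, 104, 157, 178, 180, 180, 180, 180, 181, 181, 181, 181, 181, 182, 182, 183, 182, 182, 182, 182, 182, 181, 181, 181, 181, 179, 161, 114, 71, 60, 61, 60, 61, 61, 61, 60, 60, 61, 61, 61, 60, 61, 61, 60, 62, 61, 61, 61, 61, 60, 61, 61, 61, 61, 61, 61, 61, 61, 62, 62, 62, 62, 62, 62, 62, 61, 61, 61, 62, 62, 61, 60, 80, 126, 153, 161, 162, 161, 162, 162, 163, 164, 164, 164, 163, 162, 161, 160, 160, 159, 159, 158, 159, 159, 159, 160, 160, 156, 134, 104, 91, 90, 90, 90, 90, 89, 90, 89, 89, 89]
```

```bash
python3 steer.py '{"offsets": [[0.7,0.0323,-0.0133,0.018,0],[0.7,0.0323,-0.0133,0.018,0],[0.7,0.0323,-0.0133,0.018,0],[0.7,0.0323,-0.0133,0.018,0],[0.7,0.0323,-0.0133,0.018,0],[0.7,0.0323,-0.0133,0.018,0],[0.7,0,0,0.03,-0.0675],[0.7,0,0,0.03,-0.0675]]}' 24; python3 steer.py '{"offsets": [[0.7,0,0,0.03,0],[0.7,0,0,0.03,0],[0.7,0,0,0.03,0],[0.7,0,0,0,0],[0.7,0,0,0,0],[0.7,0,0,0,0]]}'
python3 - <<'E'
from rig import r, eyes, ticket
import numpy as np
o=r.get_obs();R=o["tcp_rot"];print(R.T@(np.array([.4718,.260,.004])-o["tool_pos"]))
E
```

```text
time_s: 12.07
tool_pos: [0.4717, 0.2602, 0.1905]
tcp_rot: [[-0.064, 0.998, 0.002], [0.998, 0.064, 0.001], [0.0, 0.002, -1.0]]
wrist_force: [1.5, -0.8, -0.3]
gripper_width: 0.702
grip_force: 0.0
time_s: 12.57
tool_pos: [0.4727, 0.259, 0.1026]
tcp_rot: [[-0.058, 0.998, 0.002], [0.998, 0.058, 0.001], [0.001, 0.002, -1.0]]
wrist_force: [0.8, -0.4, 0.3]
gripper_width: 0.698
grip_force: 0.0
[ 0.0009736  -0.00109276  0.09861966]
```

```bash
python3 steer.py '{"offsets": [[0.7,0.001,-0.001,0.03,0],[0.7,0,0,0.03,0],[0.7,0,0,0.02,0],[0.7,0,0,0.012,0],[0.7,0,0,0.0055,0],[0.7,0,0,0,0],[0.7,0,0,0,0]]}'; python3 steer.py '{"offsets": [[0.35,0,0,0,0],[0.35,0,0,0,0],[0.35,0,0,0,0],[0.35,0,0,0,0],[0.35,0,0,0,0],[0.35,0,0,0,0]]}' 24
```

```text
time_s: 13.15
tool_pos: [0.4717, 0.2608, 0.0054]
tcp_rot: [[-0.059, 0.998, 0.003], [0.998, 0.059, 0.001], [0.001, 0.003, -1.0]]
wrist_force: [0.1, 0.0, 0.5]
gripper_width: 0.701
grip_force: 0.0
time_s: 13.65
tool_pos: [0.4714, 0.2608, 0.0053]
tcp_rot: [[-0.059, 0.998, 0.003], [0.998, 0.059, 0.001], [0.001, 0.003, -1.0]]
wrist_force: [-0.5, 0.3, 5.9]
gripper_width: 0.385
grip_force: 26.0
```

```bash
python3 steer.py '{"offsets": [[0.3,0,0,-0.003,0],[0.3,0,0,-0.01,0],[0.3,0,0,-0.025,0],[0.3,0,0,-0.035,0],[0.3,0,0,-0.04,0],[0.3,0,0,-0.04,0],[0.3,0,0,-0.03,0.07],[0.3,0,0,0,0.065]]}'; python3 steer.py '{"offsets": [[0.3,0,0,0,0],[0.3,0,0,0,0],[0.3,0,0,0,0]]}'
python3 - <<'E'
from rig import r, eyes, ticket
import numpy as np
o=r.get_obs();R=o["tcp_rot"];print(R.T@(np.array([.527,-.064,.19])-o["tool_pos"]),o["wrist_force"],o["ft_torque"])
E
python3 snap.py w7;python3 - <<'E'
from h import *
c=dict(np.load("pics/w7.npz"));a=c["image"].astype(int)
b=blob((a.sum(2)>330)[20:330,230:330],(230,20));print(b)
E
```

```text
time_s: 14.32
tool_pos: [0.4734, 0.2617, 0.1959]
tcp_rot: [[0.079, 0.997, 0.014], [0.997, -0.079, 0.006], [0.007, 0.014, -1.0]]
wrist_force: [0.8, 0.5, -0.3]
gripper_width: 0.385
grip_force: 25.1
time_s: 14.57
tool_pos: [0.4689, 0.2597, 0.1844]
tcp_rot: [[0.075, 0.997, -0.004], [0.997, -0.075, -0.002], [-0.002, -0.004, -1.0]]
wrist_force: [-0.3, 0.3, -1.9]
gripper_width: 0.385
grip_force: 25.1
[-0.31849794  0.08202862 -0.0053124 ] [-0.3038808   0.30320835 -1.87097362] [ 0.03168003 -0.0049309   0.01206931]
[0.4689 0.2597 0.1844] [[0.075, 0.997, -0.004], [0.997, -0.075, -0.002], [-0.002, -0.004, -1.0]] [[0.997, -0.07, -0.028, 0.476], [-0.076, -0.947, -0.312, 0.34], [-0.005, 0.313, -0.95, 0.327], [0.0, 0.0, 0.0, 1.0]] [0.4  0.07 1.48 0.   1.59 0.47]
(array([280.50220264, 213.19447728]), array([280.2899721 ,  95.98317896]), array([280.71201004, 329.0675161 ]), np.int32(18614))
```

```bash
python3 - <<'E'
from h import *
c=dict(np.load("pics/w7.npz"))
g=cv2.cvtColor(c["image"],cv2.COLOR_RGB2GRAY);print(g[20:330:5,276:286].mean(1).astype(int).tolist())
for v in(96,):print(onz(c,(280,v),.198),.2597)
E
python3 steer.py '{"offsets": [[0.3,-0.037,0.0095,0,0],[0.3,-0.037,0.0095,0,0],[0.3,-0.037,0.0095,0,0],[0.3,-0.037,0.0095,0,0],[0.3,-0.037,0.0095,0,0],[0.3,-0.037,0.0095,0,0],[0.3,-0.037,0.0095,0,0],[0.3,-0.037,0.0095,0,0]]}'; python3 steer.py '{"offsets": [[0.3,-0.02,0.006,0,0],[0.3,0,0,0,0],[0.3,0,0,0,0],[0.3,0,0,0,0]]}'
python3 - <<'E'
from rig import r, eyes, ticket
import numpy as np
o=r.get_obs();R=o["tcp_rot"];print(R.T@(np.array([.527,-.064,.19])-o["tool_pos"]),o["wrist_force"],o["ft_torque"])
E
```

```text
[64, 64, 67, 65, 65, 68, 68, 69, 69, 69, 69, 69, 72, 70, 70, 78, 246, 246, 246, 183, 239, 243, 247, 247, 246, 246, 246, 246, 245, 245, 245, 245, 245, 244, 244, 244, 243, 241, 240, 240, 217, 208, 197, 207, 192, 207, 211, 211, 210, 209, 210, 209, 209, 209, 209, 209, 126, 205, 206, 197, 197, 197]
[0.47506391 0.34008838 0.198     ] 0.2597
time_s: 15.28
tool_pos: [0.5225, -0.0424, 0.1846]
tcp_rot: [[0.075, 0.997, -0.003], [0.997, -0.075, 0.001], [0.001, -0.003, -1.0]]
wrist_force: [1.7, 1.3, -2.2]
gripper_width: 0.388
grip_force: 25.1
time_s: 15.62
tool_pos: [0.5272, -0.0604, 0.1851]
tcp_rot: [[0.075, 0.997, -0.003], [0.997, -0.075, 0.001], [0.001, -0.003, -1.0]]
wrist_force: [0.3, 0.8, -1.7]
gripper_width: 0.384
grip_force: 25.1
[-3.57343457e-03  8.09786976e-05 -4.92831048e-03] [ 0.34778633  0.8232029  -1.69031878] [ 0.01294557  0.01200704 -0.01313835]
```

```bash
python3 steer.py '{"offsets": [[0.3,-0.0055,0,0.03,0],[0.3,0,0,0.03,0],[0.3,0,0,0.025,0],[0.3,0,0,0.015,0],[0.3,0,0,0.01,0],[0.3,0,0,0,0],[0.3,0,0,0,0],[0.3,0,0,0,0]]}'
python3 - <<'E'
from rig import r, eyes, ticket
o=r.get_obs();print(o["tool_pos"],o["wrist_force"])
E
```

```text
time_s: 16.28
tool_pos: [0.5286, -0.0662, 0.078]
tcp_rot: [[0.075, 0.997, 0.003], [0.997, -0.075, -0.0], [-0.0, 0.003, -1.0]]
wrist_force: [0.4, -0.2, -1.4]
gripper_width: 0.386
grip_force: 25.0
[ 0.52857741 -0.06621725  0.07803256] [ 0.3632356  -0.2298084  -1.36628158]
```

```bash
python3 steer.py '{"offsets": [[0.3,0,-0.001,0.007,0],[0.3,0,0,0.006,0],[0.3,0,0,0.004,0],[0.3,0,0,0,0],[0.3,0,0,0,0],[0.3,0,0,0,0]]}' | grep -E 'tool|wrist'; for i in 1; do :; done; python3 steer.py '{"offsets": [[0.3,0,0,0.002,0],[0.3,0,0,0.002,0],[0.3,0,0,0,0],[0.3,0,0,0,0]]}'| grep -E 'tool|wrist';python3 steer.py '{"offsets": [[0.3,0,0,0.002,0],[0.3,0,0,0.001,0],[0.3,0,0,0,0],[0.3,0,0,0,0]]}'| grep -E 'tool|wrist'
```

```text
tool_pos: [0.5265, -0.0666, 0.0595]
wrist_force: [0.8, -0.2, -2.0]
tool_pos: [0.5263, -0.0665, 0.0552]
wrist_force: [-0.5, 0.1, -1.8]
tool_pos: [0.5266, -0.0665, 0.0525]
wrist_force: [-0.4, 0.0, -1.2]
```

```bash
python3 steer.py '{"offsets": [[0.3,0,0,0.001,0],[0.3,0,0,0.001,0],[0.3,0,0,0,0],[0.3,0,0,0,0]]}'| grep -E 'tool|wrist';python3 steer.py '{"offsets": [[0.3,0,0,0.001,0],[0.3,0,0,0.001,0],[0.3,0,0,0,0],[0.3,0,0,0,0]]}'| grep -E 'tool|wrist';python3 steer.py '{"offsets": [[0.3,0,0,0.001,0],[0.3,0,0,0,0],[0.3,0,0,0,0],[0.3,0,0,0,0]]}'| grep -E 'tool|wrist'
```

```text
tool_pos: [0.5266, -0.0665, 0.0509]
wrist_force: [-2.3, 0.0, 2.8]
tool_pos: [0.5266, -0.0665, 0.0489]
wrist_force: [-2.3, 0.0, 4.8]
tool_pos: [0.5266, -0.0665, 0.048]
wrist_force: [-2.8, -0.2, 5.9]
```

Run:
```python
from h import *
A=dict(np.load("pics/w5.npz"));B=dict(np.load("pics/w6.npz"))
for n,c,R in(("A",A,((140,168),(206,234))),("B",B,((206,234),(264,294)))):
    g=cv2.cvtColor(c["image"],cv2.COLOR_RGB2GRAY)
    for y0,y1 in R:
        print(n,y0,g[y0:y1,270:292].mean(1).astype(int).tolist())
        ym=y0+14; print("   cross",g[ym-2:ym+3,250:312].mean(0).astype(int).tolist())
for z in(.03,.035,.04,.045,.05):
    f=lambda c,v:onz(c,(281,v),z)[1]
    print(z,"spacing A",f(A,148.5)-f(A,214.5),f(A,163)-f(A,227.5),"B",f(B,214.5)-f(B,274.5),f(B,227.5)-f(B,287),"dy AB",f(A,214.5)-f(B,274.5),f(A,148.5)-f(B,214.5),f(A,227.5)-f(B,287))
```

```text
A 140 [55, 55, 55, 53, 45, 32, 26, 29, 36, 39, 40, 39, 39, 39, 39, 39, 39, 40, 41, 43, 43, 44, 50, 58, 63, 63, 63, 63]
   cross [163, 162, 162, 162, 164, 154, 103, 50, 36, 37, 38, 34, 28, 32, 38, 40, 39, 40, 38, 40, 39, 39, 39, 40, 40, 40, 39, 39, 39, 40, 39, 39, 40, 39, 39, 39, 40, 39, 40, 39, 39, 39, 40, 41, 43, 44, 45, 44, 39, 32, 36, 42, 43, 42, 37, 63, 120, 155, 161, 158, 158, 157]
A 206 [63, 63, 63, 61, 52, 36, 25, 24, 33, 41, 44, 45, 44, 44, 44, 44, 44, 44, 44, 43, 44, 51, 58, 61, 62, 62, 61, 61]
   cross [186, 185, 185, 186, 186, 183, 163, 110, 57, 39, 41, 40, 36, 31, 40, 44, 45, 44, 45, 44, 44, 43, 45, 45, 44, 44, 45, 44, 44, 44, 44, 44, 44, 44, 45, 44, 44, 44, 45, 44, 45, 46, 45, 44, 44, 45, 43, 37, 33, 36, 41, 41, 37, 51, 100, 143, 157, 158, 158, 157, 157, 158]
B 206 [67, 67, 67, 66, 61, 47, 31, 24, 28, 36, 43, 45, 45, 45, 45, 44, 45, 45, 44, 44, 44, 48, 57, 63, 64, 64, 64, 63]
   cross [184, 186, 187, 188, 187, 175, 142, 89, 47, 40, 40, 38, 33, 33, 41, 45, 45, 45, 45, 44, 44, 45, 45, 45, 45, 47, 45, 44, 45, 44, 45, 45, 45, 44, 44, 45, 45, 44, 45, 45, 45, 45, 45, 45, 45, 4
[... 624 characters left out ...]
0.0049632369067825755
0.035 spacing A 0.0909673296083963 0.09114535199287835 B 0.09299871728733339 0.09451933274160534 dy AB 0.002418468138706331 0.00038708045976924843 0.003946020441932735
0.04 spacing A 0.08999127549648077 0.09016738775035729 B 0.09200072357053726 0.09350502090007276 dy AB 0.0014176739184869336 -0.0005917741555695605 0.0029288039770827834
0.045 spacing A 0.08901522138456523 0.08918942350783621 B 0.09100272985374114 0.09249070905854018 dy AB 0.0004168796982675915 -0.0015706287709083139 0.0019115875122328874
0.05 spacing A 0.08803916727264965 0.08821145926531518 B 0.09000473613694504 0.09147639721700757 dy AB -0.0005839145219517228 -0.002549483386247109 0.0008943710473828803
```

```bash
python3 steer.py '{"offsets": [[0.3,0,0,-0.001,0],[0.3,0,0,-0.001,0],[0.3,0,0,-0.0005,0],[0.3,0,0,0,0],[0.3,0,0,0,0]]}'| grep -E 'tool|wrist';python3 steer.py '{"offsets": [[0.3,0,0,-0.0004,0],[0.3,0,0,0,0],[0.3,0,0,0,0]]}'| grep -E 'tool|wrist'
```

```text
tool_pos: [0.5266, -0.0665, 0.0499]
wrist_force: [-1.4, 0.2, 3.7]
tool_pos: [0.5266, -0.0665, 0.0503]
wrist_force: [-1.2, 0.2, 2.2]
```

```bash
python3 steer.py '{"offsets": [[0.3,0,0,-0.0004,0],[0.3,0,0,0,0],[0.3,0,0,0,0]]}'| grep -E 'tool|wrist';python3 steer.py '{"offsets": [[0.3,0,0,-0.0003,0],[0.3,0,0,0,0],[0.3,0,0,0,0]]}'| grep -E 'tool|wrist'
```

```text
tool_pos: [0.5266, -0.0665, 0.0507]
wrist_force: [-2.0, 0.8, 2.7]
tool_pos: [0.5266, -0.0665, 0.051]
wrist_force: [-0.3, -0.4, 2.9]
```

```bash
python3 steer.py '{"offsets": [[0.3,0,0,-0.0004,0],[0.3,0,0,0,0],[0.3,0,0,0,0]]}'| grep -E 'tool|wrist';python3 steer.py '{"offsets": [[0.3,0,0,-0.0002,0],[0.3,0,0,0,0],[0.3,0,0,0,0]]}'| grep -E 'tool|wrist'
```

```text
tool_pos: [0.5266, -0.0665, 0.0514]
wrist_force: [0.1, -0.2, 1.1]
tool_pos: [0.5266, -0.0665, 0.0516]
wrist_force: [1.5, -0.1, 2.1]
```

```bash
python3 steer.py '{"offsets": [[0.42,0,0,0,0],[0.5,0,0,0,0],[0.6,0,0,0,0],[0.65,0,0,0,0],[0.65,0,0,0,0],[0.65,0,0,0,0]]}'; python3 steer.py '{"offsets": [[0.65,0,0,-0.01,0],[0.65,0,0,-0.03,0],[0.65,0,0,-0.04,0],[0.65,0,0,-0.04,0],[0.65,0,0,-0.04,0],[0.65,0,0,-0.04,0],[0.65,0,0,-0.03,0],[0.65,0,0,0,0]]}'; python3 snap.py w8; python3 tab.py
python3 - <<'E'
import cv2
cv2.imwrite("pics/w8c.png",cv2.imread("pics/w8.png"))
E
```

```text
time_s: 20.62
tool_pos: [0.5263, -0.0665, 0.0515]
tcp_rot: [[0.076, 0.997, -0.0], [0.997, -0.076, 0.0], [0.0, -0.0, -1.0]]
wrist_force: [0.5, 0.3, -0.0]
gripper_width: 0.651
grip_force: 0.0
time_s: 21.28
tool_pos: [0.529, -0.0671, 0.2918]
tcp_rot: [[0.076, 0.997, 0.016], [0.997, -0.076, -0.004], [-0.003, 0.017, -1.0]]
wrist_force: [-1.0, 0.3, 1.2]
gripper_width: 0.649
grip_force: 0.0
[ 0.529  -0.0671  0.2918] [[0.076, 0.997, 0.016], [0.997, -0.076, -0.004], [-0.003, 0.017, -1.0]] [[0.997, -0.078, -0.009, 0.533], [-0.077, -0.946, -0.314, 0.013], [0.016, 0.314, -0.949, 0.435], [0.0, 0.0, 0.0, 1.0]] [-0.23  0.03  1.31  0.    1.78 -0.16]
top [array([313.2, 179.5]), array([301.9, 178.7]), array([326. , 180.5]), np.int32(71)]
side [array([314.8, 209.6]), array([313., 203.]), array([316.5, 215.9]), np.int32(63)]
tab centre [0.6084 0.1071 0.1115] 0.0001 case x,y 0.053 0.1757
link angle deg 48.60320024438998 0.07260939316000951
```

View pics/w8.png

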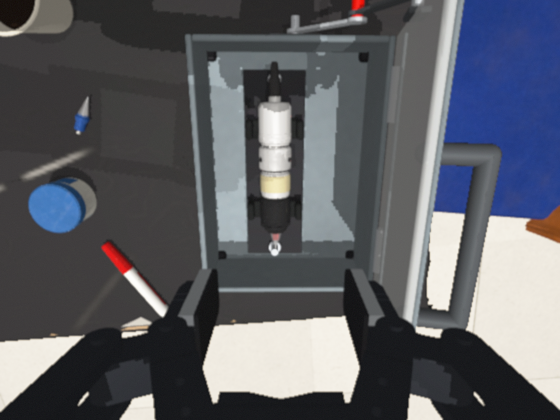

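Pen lies in both saddles between the cheeks (274, 60–250), stay still locked (tab at (358,8)). Go behind the tab with shut fingers.

```bash
python3 steer.py '{"offsets": [[0,0.035,0,-0.01,0],[0,0.038,0,0,0],[0,0.038,0,0,0],[0,0.038,0,0,0],[0,0.038,0,0,0],[0,0,0,0,0],[0,0,0,0,0]]}'
python3 - <<'E'
from rig import r, eyes, ticket
import numpy as np
o=r.get_obs();R=o["tcp_rot"];u=np.array([.997,-.077,0]);v=np.array([.077,.997,0])
t=np.array([.6084,.1068,.093])+v*.0135+u*.034;t[2]=.093
print(t,R.T@(t-o["tool_pos"]),o["joint_positions"])
E
```

```text
time_s: 22.02
tool_pos: [0.5396, 0.1217, 0.2888]
tcp_rot: [[0.072, 0.997, -0.005], [0.997, -0.072, -0.001], [-0.001, -0.005, -1.0]]
wrist_force: [-0.6, -0.6, -0.4]
gripper_width: -0.004
grip_force: 0.0
[0.6433375 0.1176415 0.093    ] [0.0036245  0.10476762 0.19527352] [ 1.19480583e-01  9.43891328e-02  1.25011244e+00 -1.86552279e-04
  1.80235167e+00  1.91495862e-01]
```

```bash
python3 steer.py '{"offsets": [[0,0.003,0.035,0,0],[0,0.003,0.035,0,0],[0,0.002,0.035,0,0],[0,0,0,0,0],[0,0,0,0,0],[0,0,0,0.04,0],[0,0,0,0.04,0],[0,0,0,0,0]]}'; python3 steer.py '{"offsets": [[0,0,0,0.04,0],[0,0,0,0.035,0],[0,0,0,0.02,0],[0,0,0,0.013,0],[0,0,0,0,0],[0,0,0,0,0]]}'; python3 tab.py
```

```text
time_s: 22.68
tool_pos: [0.6378, 0.1182, 0.1982]
tcp_rot: [[0.077, 0.997, -0.025], [0.997, -0.077, -0.003], [-0.005, -0.025, -1.0]]
wrist_force: [-1.4, 0.2, -3.7]
gripper_width: 0.0
grip_force: 0.0
time_s: 23.18
tool_pos: [0.6466, 0.1197, 0.1057]
tcp_rot: [[0.076, 0.997, 0.002], [0.997, -0.076, 0.0], [0.0, 0.002, -1.0]]
wrist_force: [0.3, -1.0, 0.2]
gripper_width: -0.002
grip_force: 0.0
top [array([319.1, 179.9]), array([313. , 179.3]), array([326. , 180.5]), np.int32(48)]
side [array([314.9, 209.7]), array([313.3, 203.2]), array([316.5, 215.9]), np.int32(57)]
tab centre [0.6059 0.0937 0.1189] 0.0005 case x,y 0.0515 0.1622
link angle deg 53.054648521216386 0.0773975341989991
```

```bash
python3 steer.py '{"offsets": [[0,0,-0.005,0.006,0],[0,0,-0.005,0,0],[0,0,-0.004,0,0],[0,0,-0.003,0,0],[0,0,-0.003,0,0],[0,0,-0.003,0,0],[0,0,0,0,0],[0,0,0,0,0]]}'; python3 steer.py '{"offsets": [[0,0,-0.003,0,0],[0,0,-0.003,0,0],[0,0,0,0,0],[0,0,0,0,0]]}'; python3 tab.py
```

```text
time_s: 23.95
tool_pos: [0.6252, 0.1218, 0.1002]
tcp_rot: [[0.076, 0.997, 0.007], [0.997, -0.076, 0.0], [0.001, 0.007, -1.0]]
wrist_force: [6.8, 0.1, 5.7]
gripper_width: -0.002
grip_force: 3.0
time_s: 24.28
tool_pos: [0.6221, 0.1221, 0.1028]
tcp_rot: [[0.076, 0.997, 0.014], [0.997, -0.076, 0.001], [0.002, 0.014, -1.0]]
wrist_force: [9.2, -0.6, 9.9]
gripper_width: 0.005
grip_force: 4.8
top [array([319.9, 182.1]), array([313. , 181.9]), array([326. , 182.4]), np.int32(49)]
side [array([312.6, 208.1]), array([311.1, 202. ]), array([313.9, 213.8]), np.int32(60)]
tab centre [0.6003 0.0924 0.1232] 0.0001 case x,y 0.0461 0.1604
link angle deg 58.173912197123215 0.0779356896476568
```

```bash
python3 steer.py '{"offsets": [[0,0,-0.004,0.001,0],[0,0,-0.004,0,0],[0,0,-0.004,0,0],[0,0,0,0,0],[0,0,0,0,0]]}'; python3 tab.py
```

```text
time_s: 24.8
tool_pos: [0.6034, 0.1232, 0.0951]
tcp_rot: [[0.076, 0.997, -0.004], [0.997, -0.076, -0.0], [-0.001, -0.004, -1.0]]
wrist_force: [0.3, -0.4, -0.5]
gripper_width: 0.001
grip_force: 0.0
top [array([318.7, 192. ]), array([312. , 191.5]), array([326. , 192.6]), np.int32(57)]
side [array([298.5, 203.4]), array([297.4, 197.9]), array([299.5, 208.7]), np.int32(55)]
tab centre [0.5748 0.0966 0.1333] 0.0008 case x,y 0.0204 0.1627
link angle deg 78.60642372862274 0.0778435864414642
```

```bash
python3 steer.py '{"offsets": [[0,0.035,0.005,0,0],[0,0.035,0,0,0],[0,0.02,0,-0.03,0],[0,0,0,-0.04,0],[0,0,0,-0.04,0],[0,0,0,-0.04,0],[0,0,0,0,0],[0,0,0,0,0]]}'; python3 tab.py; python3 steer.py '{"offsets": [[0,0,0,0,0],[0,0,0,0,0],[0,0,0,0,0],[0,0,0,0,0],[0,0,0,0,0],[0,0,0,0,0],[0,0,0,0,0],[0,0,0,0,0]]}'; python3 steer.py '{"offsets": [[0,0,0,0,0],[0,0,0,0,0],[0,0,0,0,0],[0,0,0,0,0],[0,0,0,0,0],[0,0,0,0,0],[0,0,0,0,0],[0,0,0,0,0]]}'|head -1;python3 steer.py '{"offsets": [[0,0,0,0,0],[0,0,0,0,0],[0,0,0,0,0],[0,0,0,0,0],[0,0,0,0,0],[0,0,0,0,0],[0,0,0,0,0],[0,0,0,0,0]]}'|head -1;python3 tab.py
```

```text
time_s: 25.57
tool_pos: [0.6184, 0.213, 0.2513]
tcp_rot: [[0.076, 0.997, 0.008], [0.997, -0.076, 0.002], [0.003, 0.008, -1.0]]
wrist_force: [-0.1, -0.6, -0.3]
gripper_width: -0.002
grip_force: 0.0
top [array([304.1, 208. ]), array([299.9, 207.4]), array([308.2, 208.6]), np.int32(27)]
side [array([337.7, 165.2]), array([329.8, 161.4]), array([347. , 169.6]), np.int32(164)]
tab centre [0.5909 0.1198 0.1957] 0.0593 case x,y 0.0346 0.187
link angle deg 77.93867102692205 0.14181624890732292
time_s: 26.33
tool_pos: [0.6169, 0.2125, 0.2467]
tcp_rot: [[0.076, 0.997, 0.0], [0.997, -0.076, 0.0], [0.0, 0.0, -1.0]]
wrist_force: [1.1, -0.2, 0.8]
gripper_width: 0.002
grip_force: 0.0
time_s: 27.0
time_s: 27.67Traceback (most recent call last):
  File "tab.py", line 8, in <module>
    b=blob(m[y0:y1,x0:x1],(x0,y0));out.append(b);cs.append(c);print(n,[np.round(v,1) for v in b])
  File "h.py", line 11, in blob
    n,l,st,ce=cv2.connectedComponentsWithStats(mask.astype(np.uint8));i=1+np.argmax(st[1:,4])
                                                                          ~~~~~~~~~^^^^^^^^^^
    return _wrapfunc(a, 'argmax', axis=axis, out=out, **kwds)
    return bound(*args, **kwds)
ValueError: attempt to get argmax of an empty sequence
```

```bash
python3 steer.py '{"offsets": [[0,0,-0.04,-0.005,0],[0,0,-0.04,-0.005,0],[0,0,-0.04,-0.005,0],[0,0.03,-0.03,0,0],[0,0.035,-0.02,0,0],[0,0.035,0,0,0],[0,0.035,0,0,0],[0,0.035,0,0,0]]}'|head -2
for i in 1 2 3; do python3 steer.py '{"offsets": [[0,0,0,0,0],[0,0,0,0,0],[0,0,0,0,0],[0,0,0,0,0],[0,0,0,0,0],[0,0,0,0,0],[0,0,0,0,0],[0,0,0,0,0]]}'|head -1; done
cat > chk.py <<'E'
from rig import r, eyes, ticket
from h import *
T=dict(np.load("pics/top0.npz"));S=dict(np.load("pics/side0.npz"));t=eyes.camera("top");s=eyes.camera("side")
d=lambda a:a.sum(2)<330
f=lambda i,x0,x1,y0,y1,m:blob(m(i.astype(int)[y0:y1,x0:x1]),(x0,y0))
red=lambda a:(a[:,:,0]>140)&(a[:,:,1]<90)
for a,b,n,w,v in((T,t,"top",(355,420,228,244),(285,328,220,242)),(S,s,"side",(248,262,236,302),(245,265,215,240))):
    for c in(a,b):
        print(n,"bar",[np.round(q,1).tolist() for q in f(c["image"],*w,d)[:3]],"tab",[np.round(q,1).tolist() for q in f(c["image"],*v,red)[:3]] if red(c["image"].astype(int)[v[2]:v[3],v[0]:v[1]]).any() else None)
    q=[cv2.cvtColor(c["image"],cv2.COLOR_RGB2GRAY).astype(int) for c in(a,b)]
    print("diff case",np.abs(q[0]-q[1])[(slice(160,255),slice(325,445)) if n=="top" else (slice(228,380),slice(235,375))].mean(),
      "diff ink",np.abs(q[0]-q[1])[(slice(176,200),slice(182,206)) if n=="top" else (slice(155,198),slice(272,298))].mean())
E
python3 chk.py
```

```text
time_s: 28.38
tool_pos: [0.4601, 0.3959, 0.2624]
time_s: 29.05
time_s: 29.72
time_s: 30.38
top bar [[385.0, 236.6], [360.0, 235.0], [409.1, 238.1]] tab [[309.9, 229.6], [298.0, 228.6], [323.0, 230.6]]
top bar [[384.5, 236.5], [360.0, 235.0], [409.1, 238.1]] tab [[309.9, 229.6], [297.9, 228.6], [323.0, 230.6]]
diff case 2.3490350877192983 diff ink 3.4965277777777777
side bar [[254.1, 271.0], [252.9, 243.0], [255.2, 297.0]] tab [[254.4, 227.0], [254.6, 221.0], [254.2, 233.1]]
side bar [[254.1, 271.1], [252.9, 243.0], [255.2, 297.0]] tab [[254.4, 227.0], [254.6, 221.0], [254.2, 233.1]]
diff case 1.1341165413533834 diff ink 0.7790697674418605
```

```bash
python3 -c "
from rig import r, eyes, ticket
print(ticket.job_done())"
```

```text
the job is handed in; nothing more can be done
None
```

The job is handed in at about 30 s: the pen machine lay in both saddles when I let go, the lid closed by itself with its handle and tab back at their starting pixels, and the ink bottle looks unmoved; the hand-in gave no verdict.

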